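# Free the pendulum angle gauge and hold it at its mark on an uneven test block

## Task

Press the spring pedal of the fixture down to its stop, so that it snaps over, stays down and swings the hold-down finger off the foot of the angle gauge. Then grip the gauge by the handle on its top and rock it sideways on the ridge of the uneven concrete block, never lifting it off the block, until its hanging pointer settles on the index mark of the dial. Finish while still gripping the handle and holding the gauge there, foot on the ridge and pointer at rest on the mark; do not let go, and leave the label roll, timer and marker alone.

Things in the scene. Friction and masses are not known exactly. Their poses are not given: they have to be found in the camera images.
- fixture: fixed aluminium base plate, 120 (x) x 300 (y) x 10 mm, that carries the concrete block and, to the right of it, the pedal and hold-down finger. Origin: on the worktop right under the middle of the block; the plate reaches y = -220 to +80 mm, x = -60 to +60 mm. x points away from the robot, y to the left (it stands turned up to about 0.3 rad), z up
- block: concrete block, 70 (x) x 116 (y) mm, part of the fixture, same origin and axes as it. Its top is uneven: a rounded ridge of radius 15 mm runs along x over the middle (axis 43 mm, crest 58 mm above the worktop), with a lower round shoulder 48 mm to either side; a straight foot on the ridge can lean 0.28 rad down onto the right shoulder or 0.36 rad down onto the left one. Nothing but the gripper keeps it between the two
- ridge (a point): middle of the crest of the block's ridge, 58 mm above the worktop
- pedal (a joint): spring pedal at the right (-y) end of the fixture, hinged along x 105 mm right of the block's middle and 60 mm up; 0 = up, as it starts, 0.30 rad = down at its stop. Pushing it at the pad takes about 5 N; beyond about 0.2 rad the tumbler weights tip over centre and it snaps to its stop and stays down by itself. It turns the hold-down finger 5 times as far
- pedal_pad (a point): middle of the upper face of the pedal's pad (44 x 48 mm, 8 mm thick), 85 mm from the hinge; 64 mm above the worktop when up, about 39 mm when down
- holddown_tip (a point): tip of the steel hold-down finger (8 mm thick rods), which carries a tumbler weight (24 mm across, 24 mm wide) on an arm at either side. At the start it lies on the right end of the gauge's foot; with the pedal down it stands upright over the hinge, about 100 mm above the worktop
- gauge: loose pendulum angle gauge, 0.25 kg: a straight flat foot 26 (x) x 130 (y) x 10 mm, on it a round upright dial housing 94 mm across and 20 mm thick (centre 56 mm above the foot's underside) whose dial faces the robot (-x), and on top the handle. Origin: middle of the foot's underside; y along the foot to the left, z up through the handle. It starts across the ridge, leaning right end down (turned +0.28 rad about its x axis)
- foot (a point): middle of the underside of the gauge's foot (the gauge's origin)
- handle (a point): grip point in the gauge's handle, a black upright block 26 (x) x 18 (y) mm, whose sides are bare from 106 to 144 mm above the foot's underside; this point lies 126 mm above it. Grip it across y (the 18 mm)
- pivot (a point): pivot of the pointer on the face of the dial, 56 mm above the foot's underside, 14 mm in front (-x) of the gauge's middle plane
- pointer (a joint): free pendulum pointer that hangs plumb, swings about the gauge's x axis and settles within about a second; rad, 0 = pointing straight at the foot. At rest it reads minus the tilt of the gauge about x
- pointer_tip (a point): tip of the black hanging pointer, 36 mm below the pivot, 4 mm wide
- mark (a point): inner end of the black index mark, a 5 x 8 mm bar that points inward from the dark ring round the dial, near the bottom of the dial, 36 mm from the pivot. The ring does not turn by itself: it was set beforehand, at a different angle every time, between 0.05 rad to the right of the foot's perpendicular and 0.22 rad to the left. The pointer tip stands over this point when the gauge has the wanted tilt
- label_roll: bystander: white roll of labels, 58 mm across, 24 mm high, origin under its centre
- timer: bystander: bench timer, 64 x 64 x 22 mm, origin under its centre
- marker: bystander: black and white marker pen, 134 mm long, lying, origin under its centre
Not all that is in view belongs to the job. Leave any green look-alike of the gauge alone.

How it is judged:
On the way, in this order (a step that is already met when the one before it is completed fails the run):
1. the pedal is down at its stop (value of joint pedal above 0.27 rad), for 0.2 s.
2. the gripper holds the gauge on the block with its pointer on the mark (distance between pointer_tip and mark below 0.004 m and contact force between the fingers and gauge above 2 N and distance between the grasp point and handle below 0.03 m), for 0.3 s.
At the end, for the whole second after the job is handed in: Pedal at its stop (over 0.27 rad); pointer tip within 4 mm of the mark, at rest (under 0.3 rad/s); gauge gripped by its handle (over 2 N, grasp point within 30 mm of the grip point), bearing on the block (over 0.2 N), the foot's middle within 25 mm of the crest's (all of step 2 and value of joint pedal above 0.27 rad and velocity of joint pointer between -0.3 and 0.3 rad/s and contact force between gauge and block above 0.2 N and distance between foot and ridge below 0.025 m); the arm keeps its last pose, push and grip.
It fails at once if the gauge is lifted off the block (z of foot in the frame of block above 0.078 m).
It fails at once if a bystander is disturbed (distance of any of label_roll, timer, marker from where it was at the start of the episode above 0.02 m).
It also fails if it takes over 45 s, if anything falls off the work surface, if the arm or the gripper's body presses on something with over 40 N, if the wrist force passes 120 N, or if a joint passes its speed limit or range.

## Robot

A 6-joint arm with a two-finger parallel gripper is mounted at the origin on a cart in front of the work surface, level with it; the furniture and walls round the work are solid. World frame = base frame: x ahead of the robot, y to its left, z up, the work surface at z = 0. Lengths are in m, angles in rad, forces in N, time in s.
With the tool pointing down it reaches from about 0.375 to 0.925 m from the base axis. Payload 5.7 kg.
Tool frame: the origin (TCP) lies on the centre line of the jaws, within the pads' length; the fingertips stand 8 mm ahead of it and the grasp point (between the pads) lies 11 mm behind it (env.tip_reach is the y of the fingertips in the tool frame, in m); y points along the fingers, z is the direction in which the jaws open and shut, and the axes are right-handed (so a half turn about y gives the same grasp; the last joint's range is limited). The gripper opens to 85 mm and grips with 20 to 120 N. Pads are 22 mm wide; open, the fingers measure 114 mm over their backs; the gripper's body (76 mm by 85 mm) begins 54 mm behind the grasp point. The pads swing forward as they close: fully open they stand 13 mm farther back than shut.
Start: joints at [1.172, 0.359, 1.51, -0, 1.272, -0.115], TCP at [0.168, 0.576, 0.239] pointing down, gripper open.
Joint ranges: [-2.97, 2.97], [-1.01, 2.36], [0.21, 2.38], [-0.96, 4.11], [0.2, 2.71], [-2.98, 2.98]. Speed limits (rad/s): [2.39, 2.39, 3.14, 3.14, 3.14, 3.14].

## Interface

Orientations are given as a unit quaternion [x, y, z, w].
In Python, from station import env gives the robot as it stands.
- The arm moves only by the tool step_arm, never from a script. Its argument "commands" is a list of rows, each a list of 2 entries, a list of its own where there are three numbers: the shift along the tool's x, y, z in cm, then the turn, a rotation vector about the tool's x, y, z in rad. In form: [[[x, y, z], [rx, ry, rz]], ...]. A call has exactly 5 rows; each row shifts and turns the pose as measured when the row begins, along the tool's axes as they then stand; what a row does not reach is not made up. A row lasts 1/12 s, in which the tool goes at most 41.7 mm and 7.16 degrees, less where a joint would pass 70% of its speed; a pose out of reach is approached as far as the arm can. A call is refused whole if a number of a shift passes 4.17 or a number of a turn 0.125, either way. A call with a gripper value outside its range is refused whole. "claw" is the gripper command: -1 is fully open, 1 is shut, values between are in proportion, set as the call begins (left out, the last holds). The fingers move at their own pace and stop on an object; "grip_force" is the grip in N (left out, the last holds). Time passes only in rows, so rows that do not move let the fingers close, or fill a call up. It gives the time, the measured TCP pose, the force and the opening at its end, in the units of the state.
- env.get_state(): the state, without advancing time (a new reading comes with each control period).
- env.camera(name): name is "scene" or "top"; returns the picture (400x640x3 uint8, red, green, blue); there is no depth.
- env.calibration(name): a dict with "fx", "fy", "cx", "cy" (pixels), "rvec" (rotation vector, rad) and "tvec" (3), from world to camera coordinates, as OpenCV has them. Camera axes: x right, y down, z forward; pixel columns grow to the right and rows downward; lengths in m; the calibration is good to about 2 mm. A picture is of the moment at which its call begins. calibration takes no time and is no camera call.
- env.job_done(): hands the job in, once; it reports no verdict.
The state is a dict: "time_s": time; "q": joint angles; "joint_velocities": joint speeds; "joint_torque": joint torques, N m; "eef_pos": TCP position; "tcp_rot": TCP orientation; "wrist_force": force on the tool from outside, world axes, zero at the start; "moment": the same for the moment, N m; "gripper_width": finger opening in m.
Only numpy, scipy, OpenCV 4.12 (cv2) and the standard library are available. Lean on these libraries where they do the work, as an engineer would, in place of code of your own. Each camera call takes 0.05 s, during which the arm holds its last target.

## Working session

There is one attempt and no reset: what is moved stays moved. The work goes in short steps, Python scripts to look and compute and a tool call to move; the robot and the scene stay as the last step left them, time stands still between calls to the robot, and variables do not carry over. Pictures are saved under pics/ and viewed, and the job is handed in when it is done.

Besides the shell and the picture viewer there is one more tool, called after "Request:" as name([rows], argument=value, ...), one row to a line, values as JSON. step_arm: Moves the arm, as the interface text tells. Its arguments: {"type":"object","properties":{"commands":{"type":"array"},"claw":{"type":"number"},"grip_force":{"type":"number"}},"required":["commands"]}

```bash
mkdir -p pics; ls; python3 - <<'E'
from station import env
import cv2
print(env.get_state())
for n in("scene","top"):
    cv2.imwrite(f"pics/{n}0.png",env.camera(n)[:,:,::-1]); print(env.calibration(n))
E
```

```text
pics
{'time_s': 0.0, 'q': array([ 1.17195070e+00,  3.59520142e-01,  1.51146336e+00,  3.29682456e-06,
        1.27249141e+00, -1.15121307e-01]), 'joint_velocities': array([ 3.82169411e-05,  4.90193792e-04, -4.70534842e-05,  9.10088077e-04,
       -9.23048522e-04, -2.84137272e-04]), 'joint_torque': array([ 1.36152765e-03, -5.27615976e+01, -2.78615481e+01, -3.35560298e-04,
        1.30231053e-02,  8.51489546e-06]), 'eef_pos': array([0.16771253, 0.57537565, 0.23843279]), 'tcp_rot': array([ 0.70064647, -0.10014609,  0.09980565, -0.69935979]), 'wrist_force': array([ 0.50701345, -0.50538498, -0.28873576]), 'moment': array([-0.03589381,  0.05615128, -0.03235054]), 'gripper_width': 0.08553390002406938}
{'fx': 432.7688349485432, 'fy': 432.7688349485432, 'cx': 322.9745077816426, 'cy': 201.36634593657183, 'rvec': array([ 1.95524472, -0.82629178,  0.4833495 ]), 'tvec': array([-0.38140422,  0.35222667,  0.51580046])}
{'fx': 394.9403226188144, 'fy': 394.9403226188144, 'cx': 319.9051741150001, 'cy': 193.5348002175009, 'rvec': array([ 2.19700569, -2.17468569,  0.08281397]), 'tvec': array([0.04992692, 0.62053138, 1.01745198])}
```

View pics/scene0.png

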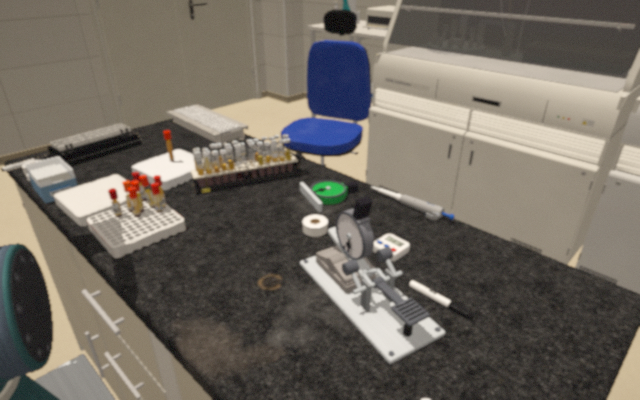

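View pics/top0.png

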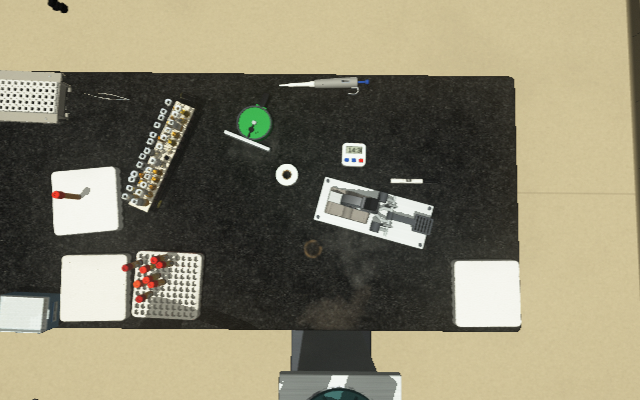

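```bash
cat > h.py <<'E'
import numpy as np,cv2
from station import env
from scipy.spatial.transform import Rotation as R
C={n:env.calibration(n) for n in("scene","top")}
def K(c): return np.array([[c['fx'],0,c['cx']],[0,c['fy'],c['cy']],[0,0,1.]])
def proj(n,P):
    c=C[n]; return cv2.projectPoints(np.atleast_2d(np.float64(P)),c['rvec'],c['tvec'],K(c),None)[0][:,0]
def ray(n,uv,z):
    c=C[n]; M=cv2.Rodrigues(c['rvec'])[0]; o=-M.T@c['tvec']; d=M.T@np.linalg.inv(K(c))@[uv[0],uv[1],1]
    return o+d*(z-o[2])/d[2]
def crop(im,x0,y0,x1,y1,s,fn):
    cv2.imwrite(fn,cv2.resize(im[y0:y1,x0:x1,::-1],None,fx=s,fy=s,interpolation=cv2.INTER_CUBIC))
E
python3 - <<'E'
from h import *
a=cv2.imread("pics/scene0.png")[:,:,::-1];b=cv2.imread("pics/top0.png")[:,:,::-1]
crop(a,290,180,480,360,4,"pics/s0c.png");crop(b,300,165,445,255,5,"pics/t0c.png")
for n in C:
    c=C[n];M=cv2.Rodrigues(c['rvec'])[0];print(n,-M.T@c['tvec'])
print(proj("top",[[0,0,0],[.168,.576,.24],[.6,0,0]]))
E
```

```text
scene [ 0.06750685 -0.46513438  0.56095968]
top [0.54448399 0.05907728 1.05962611]
[[339.28510916 434.40401855]
 [ 57.76234808 408.66328807]
 [340.74184629 201.77802409]]
```

View pics/s0c.png

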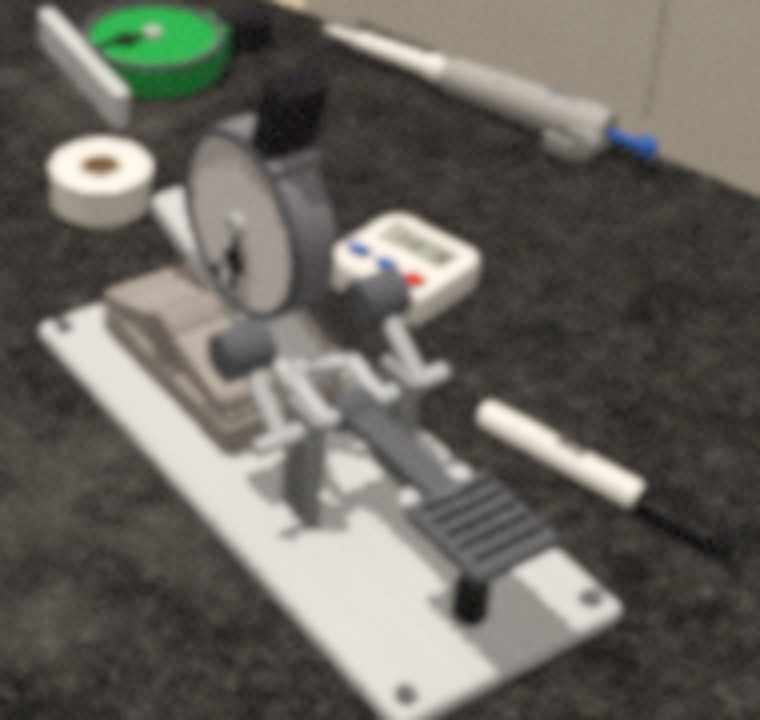

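View pics/t0c.png

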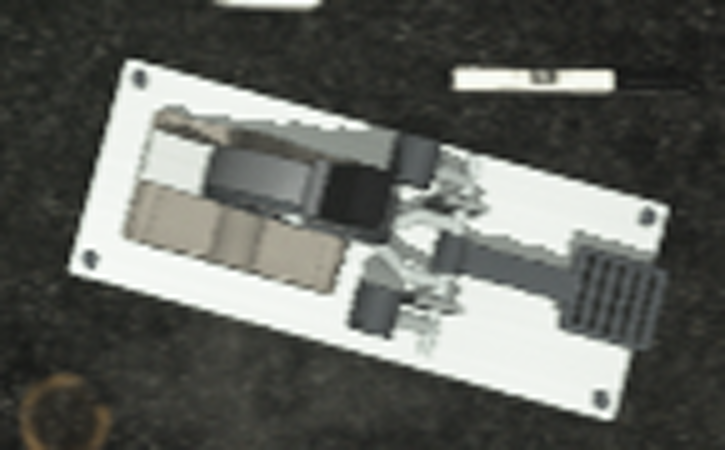

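```bash
cat >> h.py <<'E'
def fix2w(p,P): # p=x,y,yaw
    P=np.atleast_2d(np.float64(P)); c,s=np.cos(p[2]),np.sin(p[2])
    return np.c_[p[0]+c*P[:,0]-s*P[:,1],p[1]+s*P[:,0]+c*P[:,1],P[:,2]]
def gauge2f(t,P,y0=0,x0=0):  # tilt t, foot rolling on ridge
    P=np.atleast_2d(np.float64(P)).copy()
    # foot underside tangent to ridge R15 axis z43; contact offset y0 = foot's middle displ. along foot
    n=np.array([0,-np.sin(t),np.cos(t)]); e=np.array([0,np.cos(t),np.sin(t)])
    o=np.array([x0,0,.043])+.015*n+y0*e
    return o+P[:,:1]*[1,0,0]+P[:,1:2]*e+P[:,2:]*n
E
python3 - <<'E'
from h import *
from scipy.optimize import least_squares
Ct=np.array([[.06,.08,.01],[-.06,.08,.01],[.06,-.22,.01],[-.06,-.22,.01]])
ut=np.array([[325.6,177],[313.6,219.6],[433.6,206.4],[423,249]])
us=np.array([[300,262],[445.5,331],[388.8,359.5]])
f=lambda p:np.r_[(proj("top",fix2w(p,Ct))-ut).ravel(),(proj("scene",fix2w(p,Ct[[1,2,3]]))-us).ravel()]
r=least_squares(f,[.57,.03,-.2]);print(r.x,r.fun.round(1))
np.save("fix.npy",r.x)
p=r.x
for n,(x0,y0,x1,y1,s) in {"scene":(290,180,480,360,4),"top":(300,165,445,255,5)}.items():
    im=cv2.imread(f"pics/{n}0.png")[y0:y1,x0:x1]; im=cv2.resize(im,None,fx=s,fy=s,interpolation=cv2.INTER_CUBIC)
    def d(P,col):
        for u in proj(n,fix2w(p,P)): cv2.circle(im,tuple(int(v) for v in ((u-[x0,y0]+.5)*s)),3,col,-1)
    d(Ct,(0,0,255)); d([[0,-.19,.064]],(0,255,0)); d([[0,0,.058]],(255,0,255))
    g=lambda P:gauge2f(.28,P)
    d(g([[0,0,.126],[-.013,.009,.144],[-.013,-.009,.144],[.013,-.009,.144],[.013,.009,.144]]),(0,255,255))
    d(g([[-.013,.065,0],[-.013,-.065,0],[-.013,.065,.01],[.013,.065,.01]]),(255,255,0))
    a=np.linspace(0,2*np.pi,24); d(g(np.c_[0*a-.01,.047*np.sin(a),.056+.047*np.cos(a)]),(255,128,0))
    d(g([[-.014,0,.056]]),(0,0,255))
    a=np.arange(-.05,.5,.09); 
    cv2.imwrite(f"pics/{n}0o.png",im)
E
```

```text
[ 0.58957511 -0.01857848 -0.25895888] [-0.7 -1.  -0.7 -0.2 -0.  -0.6 -0.6  0.6 -1.1 -1.4  0.2  0.5  1.   1.7]
```

View pics/scene0o.png

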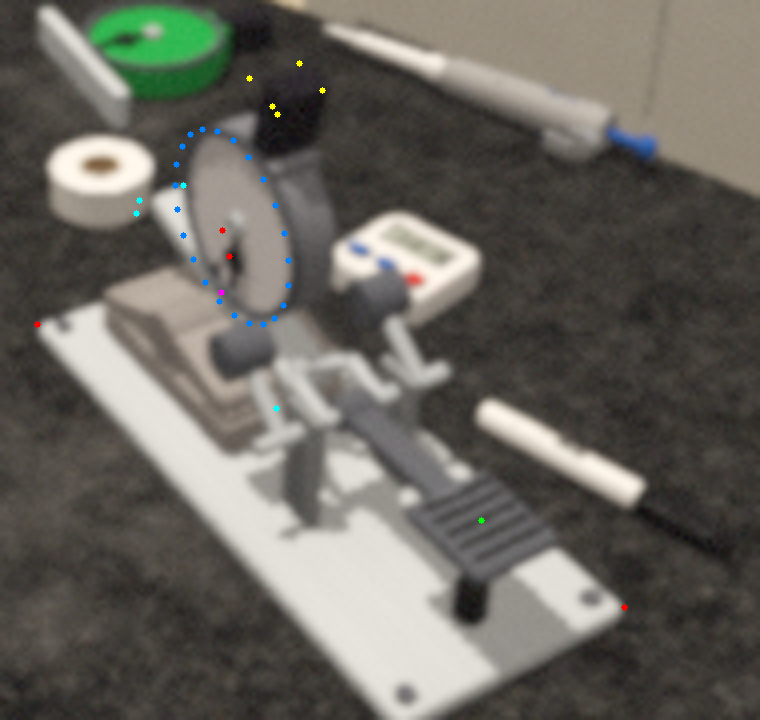

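View pics/top0o.png

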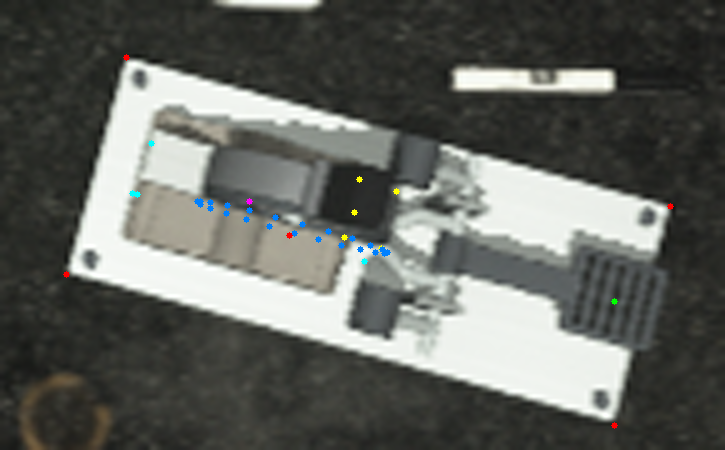

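```bash
python3 - <<'E'
from h import *
a=cv2.imread("pics/scene0.png");b=cv2.imread("pics/top0.png")
def g(im,x0,y0,x1,y1,s,fn):
    im=cv2.resize(im[y0:y1,x0:x1],None,fx=s,fy=s,interpolation=cv2.INTER_CUBIC)
    im=np.clip(im.astype(float)*1.5,0,255).astype(np.uint8)
    for x in range(x0,x1,10): cv2.line(im,((x-x0)*s,0),((x-x0)*s,6),(0,255,0),2);cv2.putText(im,str(x),((x-x0)*s,18),0,.4,(0,255,0))
    for y in range(y0,y1,10): cv2.line(im,(0,(y-y0)*s),(6,(y-y0)*s),(0,255,0),2);cv2.putText(im,str(y),(8,(y-y0)*s+4),0,.4,(0,255,0))
    cv2.imwrite(fn,im)
g(a,315,190,385,262,8,"pics/s0d.png");g(b,320,180,385,225,11,"pics/t0d.png")
E
```

```text
(no output)
```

View pics/s0d.png

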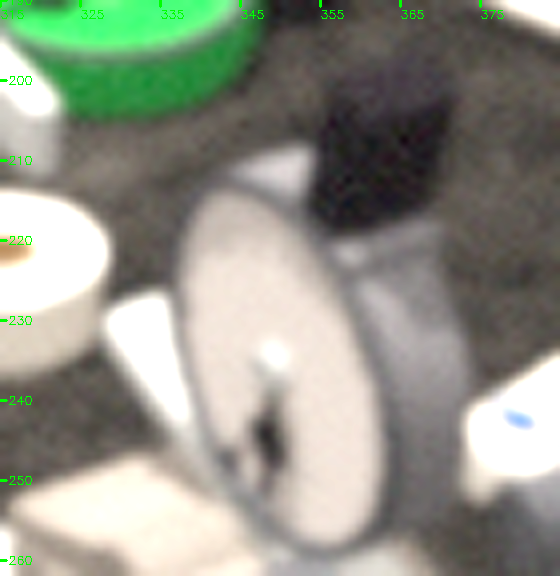

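View pics/t0d.png

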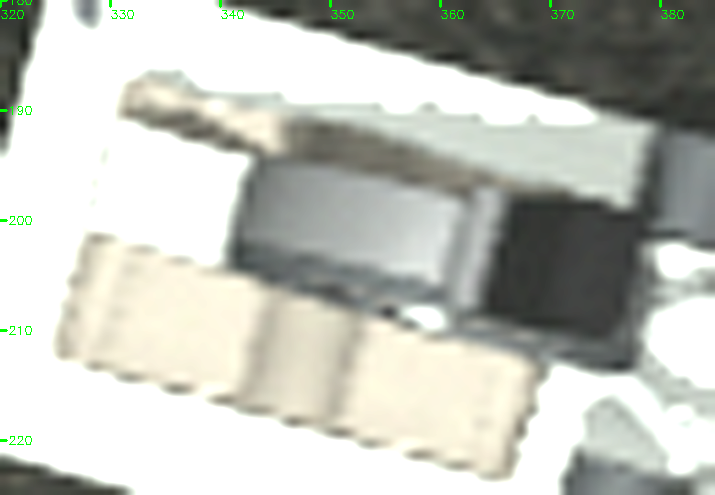

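```bash
python3 - <<'E'
from h import *
from scipy.optimize import least_squares
p=np.load("fix.npy")
T=np.array([[.013,.009,.144],[.013,-.009,.144],[-.013,-.009,.144],[-.013,.009,.144],[.013,.065,.01],[-.013,.065,.01]])
ut=np.array([[365.5,198],[378,199.5],[376.5,211],[364,208.5],[329.5,190.5],[328,201.2]])-.5
S=np.array([[-.013,.065,.01],[.013,.065,.01]])
us=np.array([[328,230],[335,226.5]])-.5
th=np.linspace(0,2*np.pi,200)
def ell(tf):
    u=proj("scene",tf(np.c_[0*th-.01,.047*np.sin(th),.056+.047*np.cos(th)]))
    return np.array([u[:,0].min(),u[:,0].max(),u[:,1].min(),u[:,1].max()])
ue=np.array([336.5,364,212.8,260])-.5
def mk(v):
    x0,y0,dy=v
    def tf(P):
        q=gauge2f(.28,P,y0); c,s=np.cos(dy),np.sin(dy)
        q=np.c_[x0+c*q[:,0]-s*q[:,1],s*q[:,0]+c*q[:,1],q[:,2]]
        return fix2w(p,q)
    return tf
def f(v):
    tf=mk(v); return np.r_[(proj("top",tf(T))-ut).ravel(),(proj("scene",tf(S))-us).ravel(),ell(tf)-ue]
r=least_squares(f,[.01,0,0],loss='soft_l1');print(r.x,f(r.x).round(1))
tf=mk(r.x); np.save("g.npy",r.x)
print("handle",tf([[0,0,.126]]),"pad",fix2w(p,[[0,-.19,.064]]))
print("pivot",proj("scene",tf([[-.014,0,.056]])))
for a in [-.28,-.05,0,.05,.1,.15,.22]:
    print(a,proj("scene",tf([[-.014,.036*np.sin(a),.056-.036*np.cos(a)],[-.012,.041*np.sin(a),.056-.041*np.cos(a)]])).round(1)+.5)
E
```

```text
[0.0062638  0.00256562 0.0109613 ] [ 6.1 -0.3  0.9  0.4 -0.5  0.3  4.7  0.8  0.5  0.8 -0.7  0.2 -1.3 -1.5
  2.5 -1.7 -0.7  0.7 -2.2 -0.8]
handle [[ 0.58667054 -0.05556622  0.17921784]] pad [[ 0.540921   -0.20224333  0.064     ]]
pivot [[347.33828255 235.10002571]]
-0.28 [[347.3 251.4]
 [348.1 253.2]]
-0.05 [[344.9 248.8]
 [345.3 250.3]]
0 [[344.4 248.2]
 [344.8 249.6]]
0.05 [[343.9 247.5]
 [344.2 248.8]]
0.1 [[343.4 246.8]
 [343.6 248. ]]
0.15 [[342.9 246.1]
 [343.1 247.2]]
0.22 [[342.3 245. ]
 [342.4 246. ]]
```

```bash
cat >> h.py <<'E'
def mk(p,v,t=.28):
    x0,y0,dy=v
    def tf(P):
        q=gauge2f(t,P,y0); c,s=np.cos(dy),np.sin(dy)
        q=np.c_[x0+c*q[:,0]-s*q[:,1],s*q[:,0]+c*q[:,1],q[:,2]]
        return fix2w(p,q)
    return tf
E
python3 - <<'E'
from h import *
from scipy.optimize import least_squares
Ct=np.array([[.06,.08,.01],[-.06,.08,.01],[.06,-.22,.01],[-.06,-.22,.01]])
ct=np.array([[325.6,177],[313.6,219.6],[433.6,206.4],[423,249]])-.5
cs=np.array([[300,262],[445.5,331],[388.8,359.5]])-.5
T=np.array([[.013,.009,.104],[.013,-.009,.144],[-.013,-.009,.144],[-.013,.009,.104],[.013,.065,.01],[-.013,.065,.01]])
ut=np.array([[365.5,198],[378,199.5],[376.5,211],[364,208.5],[329.5,190.5],[328,201.2]])-.5
S=np.array([[-.013,.065,.01],[.013,.065,.01],[-.014,0,.056]])
us=np.array([[328,230],[335,226.5],[349,234]])-.5
th=np.linspace(0,2*np.pi,200)
def ell(tf):
    u=proj("scene",tf(np.c_[0*th-.01,.047*np.sin(th),.056+.047*np.cos(th)]))
    return np.array([u[:,0].min(),u[:,0].max(),u[:,1].min(),u[:,1].max()])
ue=np.array([336.5,364,212.8,260])-.5
def f(w):
    p=w[:3];tf=mk(p,w[3:6]);b=w[6:8]
    return np.r_[(proj("top",fix2w(p,Ct))-ct).ravel(),(proj("scene",fix2w(p,Ct[[1,2,3]]))+b-cs).ravel(),(proj("top",tf(T))-ut).ravel(),(proj("scene",tf(S))+b-us).ravel(),ell(tf)+b[[0,0,1,1]]-ue, b/2]
r=least_squares(f,[.59,-.02,-.26,.01,0,0,0,0],loss='soft_l1');print(r.x,f(r.x).round(1))
p=r.x[:3];tf=mk(p,r.x[3:6]);np.save("fix.npy",p);np.save("g.npy",r.x[3:6]);np.save("b.npy",r.x[6:])
print("handle",tf([[0,0,.126]]),"pad",fix2w(p,[[0,-.19,.064]]),"ridge",fix2w(p,[[0,0,.058]]))
print("handle by tilt",[(t,mk(p,r.x[3:6],t)([[0,0,.126]]).round(4)) for t in(.28,.05,0,-.1,-.22)])
for t in(.28,-.1):
    q=mk(p,r.x[3:6],t);print((q([[0,1,0]])-q([[0,0,0]])),(q([[0,0,1]])-q([[0,0,0]])))
s=env.get_state();print(R.from_quat(s['tcp_rot']).as_matrix(), env.tip_reach)
E
```

```text
[ 5.90778589e-01 -1.73085191e-02 -2.58519779e-01  6.18246353e-03
 -3.32753219e-04  1.16539280e-02 -3.67842021e-01  4.16675991e-01] [-0.7 -1.  -0.7 -0.2 -0.  -0.6 -0.5  0.6 -1.  -0.9  0.1  0.6  1.   1.7
 -0.2 -0.6  1.5  0.2  0.1  0.1 -1.6 -0.1  1.   0.7 -0.2  0.1 -1.  -0.6
  2.8 -0.7 -0.8  2.6 -0.4  1.2 -1.3  0.2 -0.2  0.2]
handle [[ 0.58715546 -0.05698398  0.17841686]] pad [[ 0.54220513 -0.20099472  0.064     ]] ridge [[ 0.59077859 -0.01730852  0.058     ]]
handle by tilt [(0.28, array([[ 0.5872, -0.057 ,  0.1784]])), (0.05, array([[ 0.595 , -0.026 ,  0.1838]])), (0, array([[ 0.5967, -0.0192,  0.184 ]])), (-0.1, array([[ 0.6001, -0.0056,  0.1833]])), (-0.22, array([[0.6042, 0.0106, 0.1807]]))]
[[0.23484931 0.93191918 0.27635565]] [[-0.06753193 -0.26797739  0.96105544]]
[[ 0.24314522  0.96483869 -0.09983342]] [[0.0243959  0.09680677 0.99500417]]
[[ 9.59997326e-01 -6.83836265e-04  2.80008332e-01]
 [-2.80009088e-01 -1.59189921e-03  9.59996029e-01]
 [-2.10735055e-04 -9.99998499e-01 -1.71969936e-03]] 0.008
```

Request:
step_arm([
  [[2.4,0,-2.67],[0,0,0]],
  [[2.4,0,-2.67],[0,0,0]],
  [[2.4,0,-2.67],[0,0,0]],
  [[2.4,0,-2.67],[0,0,0]],
  [[2.4,0,-2.67],[0,0,0]],
], claw=1)

```text
time_s: 0.52
eef_pos: [0.245, 0.4142, 0.2358]
tcp_rot: [-0.7, 0.098, -0.096, 0.701]
wrist_force: [1.5, 0.2, 0.0]
gripper_width: 0.0256
```

Request:
step_arm([
  [[2.4,0,-2.67],[0,0,0]],
  [[2.4,0,-2.67],[0,0,0]],
  [[2.4,0,-2.67],[0,0,0]],
  [[2.4,0,-2.67],[0,0,0]],
  [[2.4,0,-2.67],[0,0,0]],
])

```text
time_s: 0.93
eef_pos: [0.3246, 0.2444, 0.2344]
tcp_rot: [0.701, -0.097, 0.095, -0.7]
wrist_force: [1.6, 0.6, -0.6]
gripper_width: -0.0001
```

Request:
step_arm([
  [[2.4,0,-2.67],[0,0,0]],
  [[2.4,0,-2.67],[0,0,0]],
  [[2.4,0,-2.67],[0,0,0]],
  [[2.4,0,-2.67],[0,0,0]],
  [[2.4,0,-2.67],[0,0,0]],
])

```text
time_s: 1.35
eef_pos: [0.4048, 0.0747, 0.2339]
tcp_rot: [0.701, -0.097, 0.094, -0.7]
wrist_force: [2.1, 2.0, 0.6]
gripper_width: -0.0001
```

Request:
step_arm([
  [[2.4,0,-2.67],[0,0,0]],
  [[2.4,0,-2.67],[0,0,0]],
  [[2.4,0,-2.67],[0,0,0]],
  [[2.4,0,-2.67],[0,0,0]],
  [[2.4,0,-2.67],[0,0,0]],
])

```text
time_s: 1.77
eef_pos: [0.4852, -0.0955, 0.2328]
tcp_rot: [0.701, -0.098, 0.094, -0.7]
wrist_force: [0.7, 0.8, 1.0]
gripper_width: 0.0006
```

```bash
cat > d.py <<'E'
from h import *
import sys
s=env.get_state();M=R.from_quat(s['tcp_rot']).as_matrix();t=np.array([float(x) for x in sys.argv[1:4]])
print(s['time_s'],s['eef_pos'].round(4),"tool shift cm",(M.T@(t-s['eef_pos'])*100).round(2));print("tool axes\n",M.round(3))
zf=np.array([.2556,.967,0]);
D=np.c_[np.cross([0,0,-1.],zf),[0,0,-1.],zf]
print("rot to upright-fixture",(R.from_matrix(M.T@D)).as_rotvec().round(3),s['wrist_force'].round(1),s['gripper_width'])
E
python3 d.py .542 -.201 .075
```

```text
1.7667 [ 0.4852 -0.0955  0.2328] tool shift cm [ 8.41 15.74 -8.6 ]
tool axes
 [[ 0.963 -0.006  0.27 ]
 [-0.27   0.     0.963]
 [-0.006 -1.    -0.002]]
rot to upright-fixture [ 0.002 -0.015 -0.006] [0.7 0.8 1. ] 0.0005831915291772958
```

Request:
step_arm([
  [[2.1,1.0,-2.2],[0,0,0]],
  [[2.1,2.5,-2.2],[0,0,0]],
  [[2.1,2.8,-2.1],[0,0,0]],
  [[2.1,3,-2.1],[0,0,0]],
  [[0,2.5,0],[0,0,0]],
])

```text
time_s: 2.18
eef_pos: [0.5521, -0.2153, 0.1187]
tcp_rot: [0.703, -0.094, 0.103, -0.697]
wrist_force: [0.3, 0.6, 0.6]
gripper_width: -0.0004
```

```bash
python3 d.py .542 -.201 .075;python3 - <<'E'
from h import *
crop(env.camera("scene"),310,190,470,350,4,"pics/s1.png")
E
```

```text
2.1833 [ 0.5521 -0.2153  0.1187] tool shift cm [-1.42  4.34  1.12]
tool axes
 [[ 0.961  0.012  0.275]
 [-0.275 -0.01   0.961]
 [ 0.014 -1.    -0.006]]
rot to upright-fixture [ 0.006 -0.02   0.014] [0.3 0.6 0.6] -0.000406189361612907
```

View pics/s1.png

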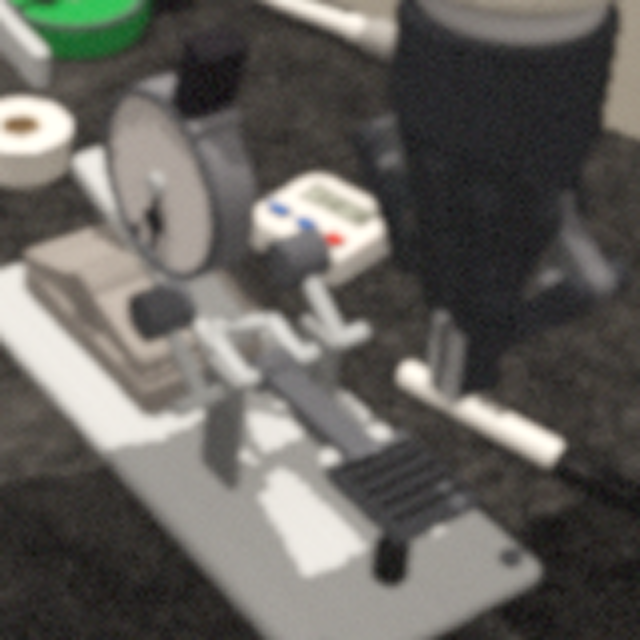

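Request:
step_arm([
  [[-1.0,0.3,0.8],[0,0,0]],
  [[-0.4,1.0,0.3],[0,0,0]],
  [[0,1.4,0],[0,0,0]],
  [[0,1.4,0],[0,0,0]],
  [[0,1.0,0],[0,0,0]],
])

```text
time_s: 2.65
eef_pos: [0.534, -0.1956, 0.0599]
tcp_rot: [0.7, -0.1, 0.098, -0.7]
wrist_force: [1.6, 1.0, 8.0]
gripper_width: -0.0003
```

```bash
python3 d.py .542 -.201 .075
```

```text
2.65 [ 0.534  -0.1956  0.0599] tool shift cm [ 0.91 -1.51 -0.3 ]
tool axes
 [[ 0.961 -0.004  0.277]
 [-0.277 -0.     0.961]
 [-0.004 -1.    -0.001]]
rot to upright-fixture [ 0.001 -0.023 -0.004] [1.6 1.  8. ] -0.00026778276187458934
```

Request:
step_arm([
  [[0.3,0.8,0],[0,0,0]],
  [[0.3,0.8,0],[0,0,0]],
  [[0,0.6,0],[0,0,0]],
  [[0,0.4,0],[0,0,0]],
  [[0,0.3,0],[0,0,0]],
])

```text
time_s: 3.07
eef_pos: [0.5378, -0.1963, 0.0487]
tcp_rot: [0.701, -0.1, 0.095, -0.699]
wrist_force: [-5.1, -0.3, 8.9]
gripper_width: 0.0003
```

```bash
python3 d.py .542 -.201 .075;python3 - <<'E'
from h import *
crop(env.camera("scene"),310,190,470,350,4,"pics/s2.png")
E
```

```text
3.0667 [ 0.5378 -0.1963  0.0487] tool shift cm [ 0.52 -2.64 -0.35]
tool axes
 [[ 0.962 -0.007  0.273]
 [-0.273 -0.002  0.962]
 [-0.007 -1.    -0.004]]
rot to upright-fixture [ 0.004 -0.018 -0.007] [-5.1 -0.3  8.9] 0.000259008058683144
```

View pics/s2.png

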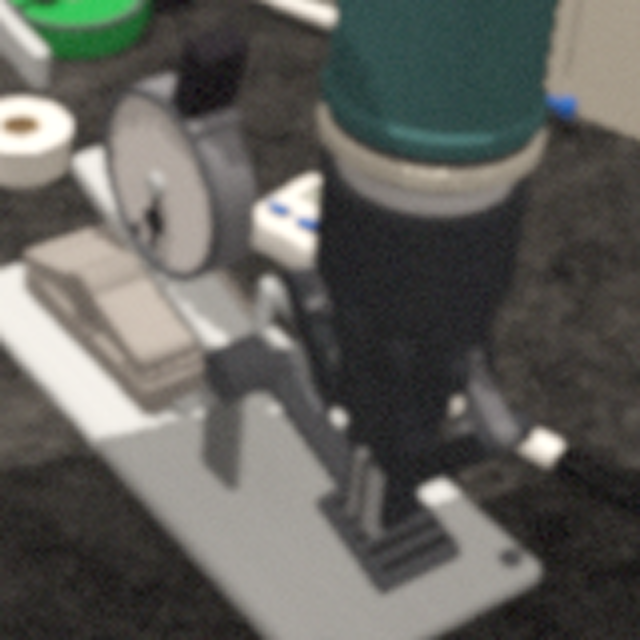

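Request:
step_arm([
  [[0,0.5,0],[0,0,0]],
  [[0,0.5,0],[0,0,0]],
  [[0,0.5,0],[0,0,0]],
  [[0,0.5,0],[0,0,0]],
  [[0,0.5,0],[0,0,0]],
])

```text
time_s: 3.53
eef_pos: [0.538, -0.1961, 0.0475]
tcp_rot: [0.703, -0.097, 0.096, -0.698]
wrist_force: [-11.6, 3.5, 47.1]
gripper_width: 0.0001
```

Request:
step_arm([
  [[0,-1.5,0],[0,0,0]],
  [[0,-3.5,0],[0,0,0]],
  [[0,-4,0],[0,0,0]],
  [[0,-4,0],[0.05,0,0]],
  [[0,-4,0],[0.1,0,0]],
], claw=-1)

```text
time_s: 3.95
eef_pos: [0.5338, -0.1898, 0.2204]
tcp_rot: [-0.646, 0.092, -0.095, 0.752]
wrist_force: [0.2, -0.7, -0.6]
gripper_width: 0.0602
```

Request:
step_arm([
  [[0,-2,1],[0.08,0,0]],
  [[0.5,0,2],[0.06,0.018,0]],
  [[0,0,0],[0,0,0]],
  [[0,0,0],[0,0,0]],
  [[0,0,0],[0,0,0]],
])

```text
time_s: 4.37
eef_pos: [0.5506, -0.1704, 0.2597]
tcp_rot: [-0.592, 0.084, -0.113, 0.794]
wrist_force: [0.0, -0.3, 0.8]
gripper_width: 0.0856
```

```bash
cat > d2.py <<'E'
from h import *
import sys
# args: tilt, height above foot of TCP, [x0 y0 dyaw override]
p=np.load("fix.npy");g=np.load("g.npy");t=float(sys.argv[1]);h=float(sys.argv[2])
tf=mk(p,g,t);T=tf([[0,0,h]])[0];o=tf([[0,0,0]])[0]
D=np.c_[tf([[1,0,0]])[0]-o,-(tf([[0,0,1]])[0]-o),tf([[0,1,0]])[0]-o]
s=env.get_state();M=R.from_quat(s['tcp_rot']).as_matrix()
print(s['time_s'],s['eef_pos'].round(4),"target",T.round(4),"shift cm",(M.T@(T-s['eef_pos'])*100).round(2),"rot",R.from_matrix(M.T@D).as_rotvec().round(3))
print("F",s['wrist_force'].round(1),s['moment'].round(2),"w",s['gripper_width'].round(4), "tool tilt",np.arcsin(M[2,2]).round(3))
E
python3 d2.py .28 .18;python3 - <<'E'
from h import *
crop(env.camera("scene"),310,190,470,350,4,"pics/s3.png")
crop(env.camera("top"),300,150,445,255,5,"pics/t3.png")
E
```

```text
4.3667 [ 0.5506 -0.1704  0.2597] target [ 0.5835 -0.0715  0.2303] shift cm [0.39 5.79 9.15] rot [-0.01  -0.035  0.01 ]Traceback (most recent call last):
  File "d2.py", line 9, in <module>
    print("F",s['wrist_force'].round(1),s['moment'].round(2),"w",s['gripper_width'].round(4), "tool tilt",np.arcsin(M[2,2]).round(3))
                                                                 ^^^^^^^^^^^^^^^^^^^^^^^^
AttributeError: 'float' object has no attribute 'round'
```

View pics/s3.png

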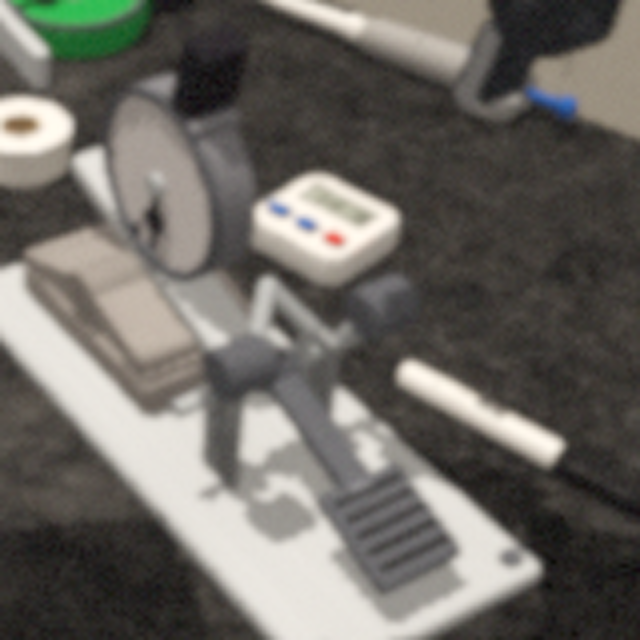

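View pics/t3.png

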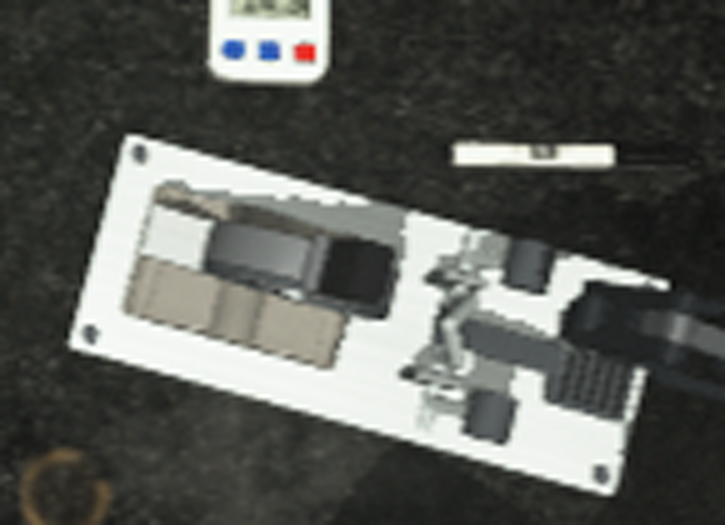

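Request:
step_arm([
  [[0.1,0,2.3],[0,-0.01,0]],
  [[0.1,0,2.3],[0,-0.01,0]],
  [[0.1,0,2.3],[0,-0.01,0]],
  [[0.1,1,2.2],[0,0,0]],
  [[0,1.5,0],[0,0,0]],
])

```text
time_s: 4.88
eef_pos: [0.578, -0.0773, 0.2573]
tcp_rot: [-0.594, 0.075, -0.101, 0.794]
wrist_force: [0.9, -0.5, -0.3]
gripper_width: 0.0858
```

Request:
step_arm([
  [[0,1.5,0],[0,0,0]],
  [[0,1,0],[0,0,0]],
  [[0,0,0],[0,0,0]],
  [[0,0,0],[0,0,0]],
  [[0,0,0],[0,0,0]],
])

```text
time_s: 5.3
eef_pos: [0.5757, -0.0655, 0.2262]
tcp_rot: [-0.595, 0.078, -0.095, 0.794]
wrist_force: [0.8, -0.2, 1.1]
gripper_width: 0.0854
```

```bash
sed -i "s/s\['gripper_width'\].round(4)/s['gripper_width']/" d2.py
python3 d2.py .28 .115;python3 - <<'E'
from h import *
crop(env.camera("scene"),310,150,450,290,5,"pics/s4.png")
crop(env.camera("top"),300,150,445,255,5,"pics/t4.png")
E
```

```text
5.3 [ 0.5757 -0.0655  0.2262] target [ 0.5879 -0.054   0.1678] shift cm [ 0.97  5.98 -0.28] rot [-0.004 -0.001 -0.011]
F [ 0.8 -0.2  1.1] [-0.14 -0.    0.01] w 0.08540561820169659 tool tilt 0.284
```

View pics/s4.png

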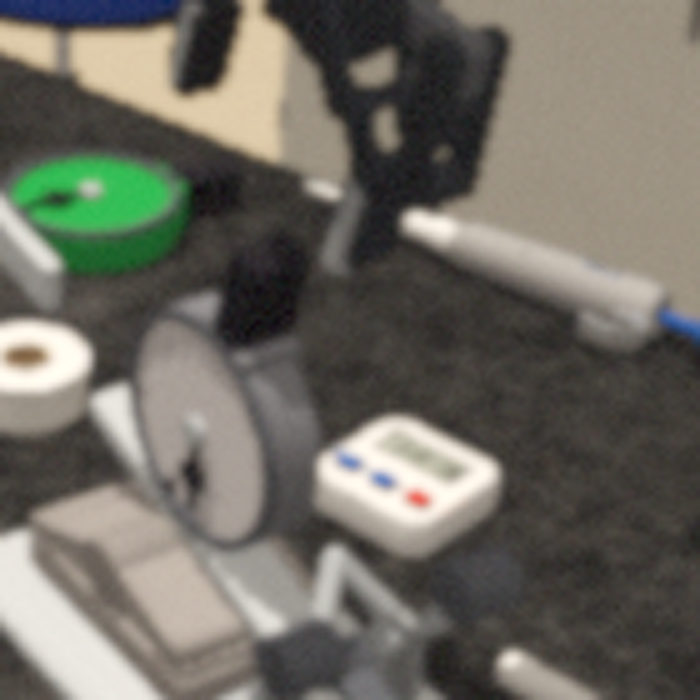

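View pics/t4.png

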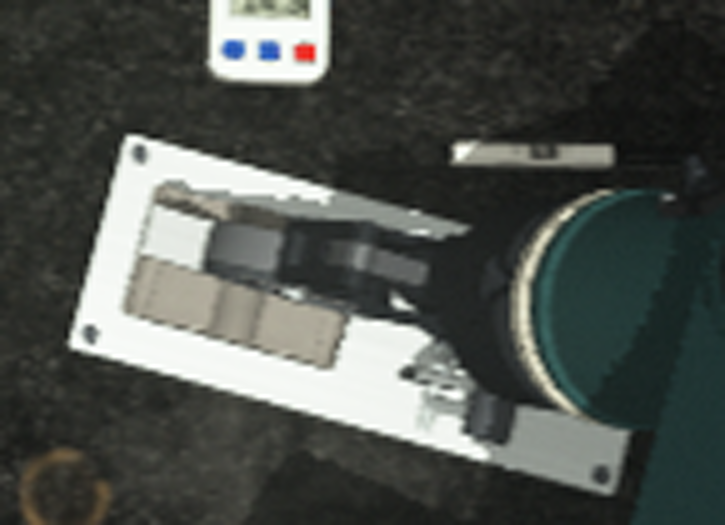

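Request:
step_arm([
  [[0.5,1.5,-0.15],[0,0,0]],
  [[0.5,1.5,-0.15],[0,0,0]],
  [[0,1.2,0],[0,0,0]],
  [[0,1.0,0],[0,0,0]],
  [[0,0.3,0],[0,0,0]],
])

```text
time_s: 5.82
eef_pos: [0.5928, -0.0602, 0.176]
tcp_rot: [-0.596, 0.074, -0.1, 0.793]
wrist_force: [-0.3, 0.2, -0.8]
gripper_width: 0.0854
```

```bash
python3 d2.py .28 .115;python3 - <<'E'
from h import *
crop(env.camera("scene"),310,150,450,290,5,"pics/s5.png")
E
```

```text
5.8167 [ 0.5928 -0.0602  0.176 ] target [ 0.5879 -0.054   0.1678] shift cm [-0.62  0.91  0.23] rot [-0.001 -0.002  0.002]
F [-0.3  0.2 -0.8] [-0.09  0.07  0.03] w 0.08538573740030278 tool tilt 0.281
```

View pics/s5.png

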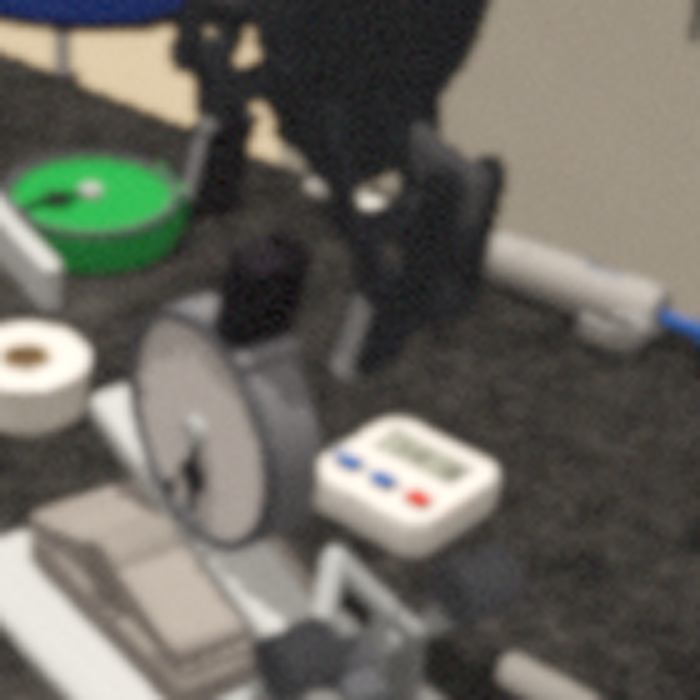

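Request:
step_arm([
  [[-0.3,0.5,0.15],[0,0,0]],
  [[-0.1,0.3,0.1],[0,0,0]],
  [[0,0,0],[0,0,0]],
  [[0,0,0],[0,0,0]],
  [[0,0,0],[0,0,0]],
], claw=1, grip_force=30)

```text
time_s: 6.28
eef_pos: [0.5904, -0.0549, 0.1704]
tcp_rot: [-0.597, 0.073, -0.101, 0.793]
wrist_force: [0.4, -0.7, -0.8]
gripper_width: 0.0256
```

Request:
step_arm([
  [[0,0,0],[0,0,0]],
  [[0,0,0],[0,0,0]],
  [[0,0,0],[0,0,0]],
  [[0,0,0],[0,0,0]],
  [[0,0,0],[0,0,0]],
])

```text
time_s: 6.7
eef_pos: [0.5902, -0.0555, 0.1706]
tcp_rot: [-0.597, 0.073, -0.101, 0.792]
wrist_force: [-0.4, 0.5, -1.4]
gripper_width: 0.0177
```

```bash
python3 d2.py .28 .115;python3 - <<'E'
from h import *
crop(env.camera("scene"),310,190,390,270,9,"pics/s6.png")
E
```

```text
6.7 [ 0.5902 -0.0555  0.1706] target [ 0.5879 -0.054   0.1678] shift cm [-0.26  0.29  0.  ] rot [ 0.    -0.001  0.005]
F [-0.4  0.5 -1.4] [-0.22  0.02  0.01] w 0.017675929777929963 tool tilt 0.28
```

View pics/s6.png

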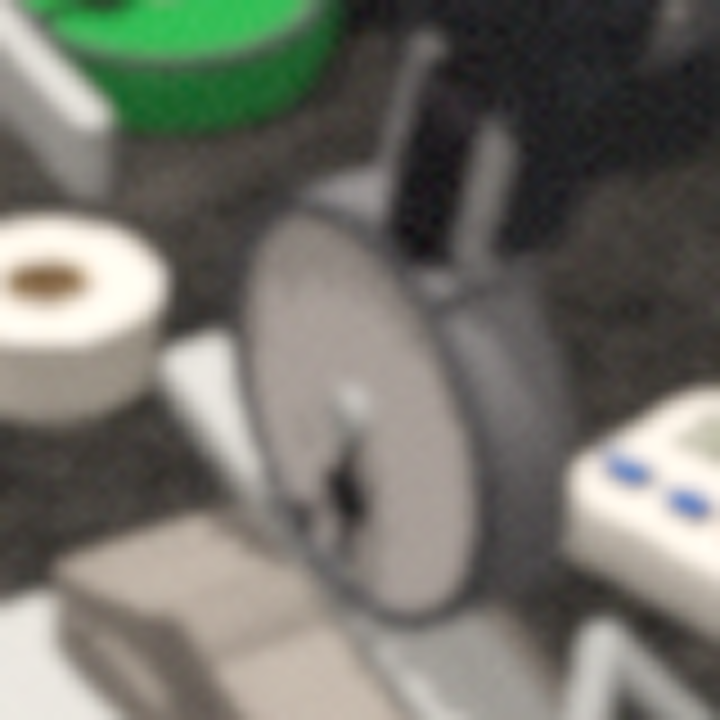

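Request:
step_arm([
  [[0,0.03,0.25],[-0.02,0,0]],
  [[0,0.03,0.47],[-0.04,0,0]],
  [[0,0.03,0.47],[-0.04,0,0]],
  [[0,0.03,0.47],[-0.04,0,0]],
  [[0,0.03,0.35],[-0.03,0,0]],
])

```text
time_s: 7.17
eef_pos: [0.5957, -0.0376, 0.1745]
tcp_rot: [-0.663, 0.083, -0.096, 0.737]
wrist_force: [-0.4, 0.6, -0.9]
gripper_width: 0.0178
```

```bash
python3 d2.py .11 .115;python3 - <<'E'
from h import *
crop(env.camera("scene"),310,190,390,270,9,"pics/s7.png")
E
```

```text
7.1667 [ 0.5957 -0.0376  0.1745] target [ 0.5932 -0.033   0.1722] shift cm [-0.36  0.27  0.35] rot [ 0.004 -0.008  0.006]
F [-0.4  0.6 -0.9] [-0.09  0.21 -0.02] w 0.017772906049198626 tool tilt 0.106
```

View pics/s7.png

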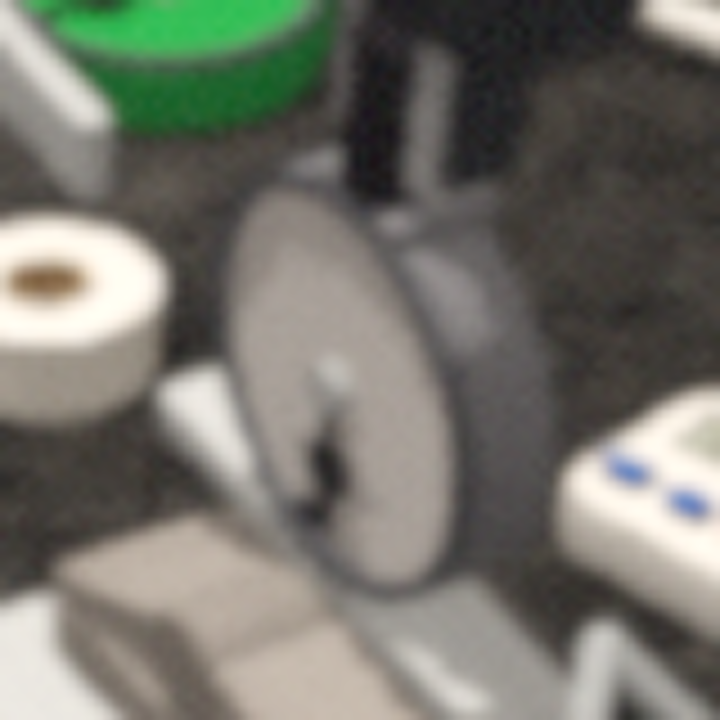

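```bash
cat > rect.py <<'E'
from h import *
import sys
# rectified dial: uses tool pose; gauge frame: x=tool x, z=-tool y, y=tool z; origin = TCP - h*z
def look(fn,n=3,h=.118,s=6):
    ims=[env.camera("scene").astype(np.float32) for _ in range(n)]
    im=np.mean(ims,0)
    st=env.get_state();M=R.from_quat(st['tcp_rot']).as_matrix();G=np.c_[M[:,0],M[:,2],-M[:,1]]
    o=st['eef_pos']-h*G[:,2]
    X=-.014; xo=float(np.load("xo.npy")) if len(sys.argv)<2 else float(sys.argv[1])
    c=[(-.05,-.05),(.05,-.05),(.05,.05),(-.05,.05)]
    w=np.array([o+G@[X+xo,y,.056+z] for y,z in c]); u=proj("scene",w)
    b=[float(v) for v in sys.argv[2:4]] if len(sys.argv)>3 else np.load("b2.npy"); u=u+np.array(b)
    d=np.float32([[(50-1000*y)*s,(50-1000*z)*s] for y,z in c])
    H=cv2.getPerspectiveTransform(np.float32(u),d)
    r=cv2.warpPerspective(im,H,(100*s,100*s),flags=cv2.INTER_CUBIC)
    r=np.clip(r*1.4,0,255).astype(np.uint8)
    np.save(fn+".npy",r)
    v=r[:,:,::-1].copy(); cv2.circle(v,(50*s,50*s),36*s,(0,255,0),1);cv2.circle(v,(50*s,50*s),47*s,(0,0,255),1);cv2.circle(v,(50*s,50*s),3,(0,0,255),-1)
    for a in np.arange(-.3,.31,.1):
        cv2.line(v,(int((50-37*np.sin(a))*s),int((50+37*np.cos(a))*s)),(int((50-34*np.sin(a))*s),int((50+34*np.cos(a))*s)),(0,255,255),1)
    cv2.imwrite(fn+".png",v); print(st['time_s'],"tilt",np.arcsin(M[2,2]))
    return im
im=look(sys.argv[4] if len(sys.argv)>4 else "pics/r",1)
E
python3 rect.py 0 0 0 pics/r7
```

```text
7.2667 tilt 0.10780887507549775
```

View pics/r7.png

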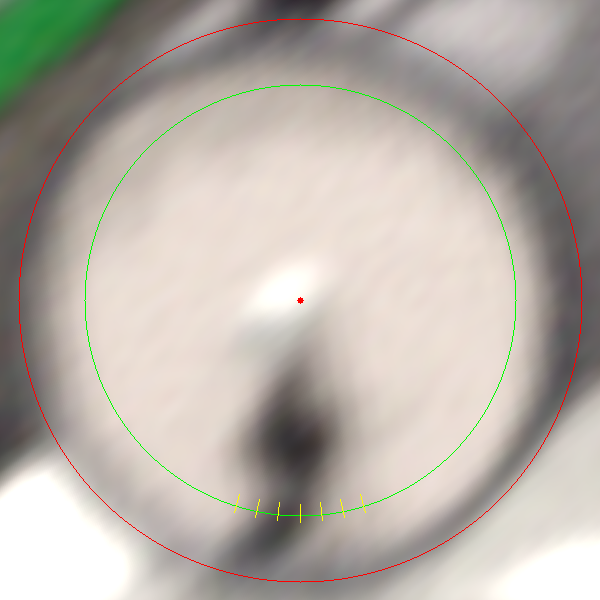

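```bash
python3 - <<'E'
from h import *
from scipy.spatial.transform import Rotation as R
M=R.from_quat([-0.597, 0.073, -0.101, 0.792]).as_matrix();G=np.c_[M[:,0],M[:,2],-M[:,1]]
o=np.array([0.5902,-0.0555,0.1706])-.118*G[:,2]
s=6
im=cv2.imread("pics/scene0.png").astype(np.float32)
c=[(-.05,-.05),(.05,-.05),(.05,.05),(-.05,.05)]
u=proj("scene",[o+G@[-.014,y,.056+z] for y,z in c])
d=np.float32([[(50-1000*y)*s,(50-1000*z)*s] for y,z in c])
r=cv2.warpPerspective(im,cv2.getPerspectiveTransform(np.float32(u),d),(600,600),flags=cv2.INTER_CUBIC)
v=np.clip(r*1.5,0,255).astype(np.uint8)
cv2.circle(v,(300,300),216,(0,255,0),1);cv2.circle(v,(300,300),282,(0,0,255),1);cv2.circle(v,(300,300),3,(0,0,255),-1)
for a in np.arange(-.3,.31,.1):
    cv2.line(v,(int((50-37*np.sin(a))*s),int((50+37*np.cos(a))*s)),(int((50-34*np.sin(a))*s),int((50+34*np.cos(a))*s)),(0,255,255),1)
cv2.imwrite("pics/r0.png",v)
E
```

```text
(no output)
```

View pics/r0.png

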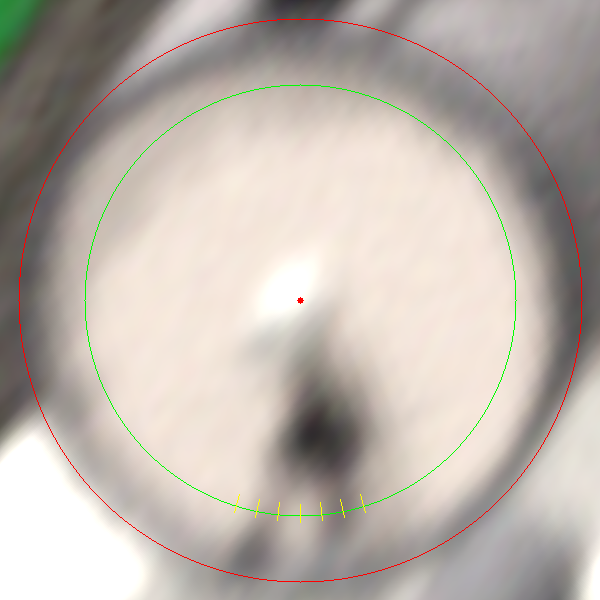

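```bash
cat > ring.py <<'E'
import numpy as np,cv2,sys
from scipy.optimize import least_squares
from scipy.ndimage import map_coordinates
def ana(v,name):
    g=v.astype(np.float32).mean(2) if v.ndim==3 else v
    rs=np.arange(33*6,52*6); pts=[]
    # inner edge of the ring: half-level between dial and ring min
    for a in np.arange(-np.pi,np.pi,.05):   # a measured from down, positive left
        if abs(a)<.45: continue
        x=300-rs*np.sin(a);y=300+rs*np.cos(a)
        pr=map_coordinates(g,[y,x],order=1,mode='nearest')
        i=np.argmin(pr[:13*6]); 
        lvl=(pr[0]+pr[i])/2
        j=np.argmax(pr<lvl)
        if pr[0]-pr[i]>40: pts.append((x[j],y[j],a))
    P=np.array(pts)
    f=lambda q:np.hypot(P[:,0]-q[0],P[:,1]-q[1])-q[2]
    r=least_squares(f,[300,300,250],loss='soft_l1',f_scale=5)
    print(name,"inner ring c,r",r.x.round(1),"mad",np.median(abs(r.fun)).round(1),len(P))
    cx,cy,_=r.x
    for rr in (20,24,28,32,36,38,40,42):
        a=np.arange(-.6,.61,.04)
        pr=map_coordinates(g,[cy+rr*6*np.cos(a),cx-rr*6*np.sin(a)],order=1)
        print(rr,pr.astype(int))
if __name__=="__main__":
    print((np.arange(-.6,.61,.04)).round(2))
    for f in sys.argv[1:]: ana(cv2.imread(f) if f.endswith('png') else np.load(f),f)
E
sed -i 's/$//' ring.py; python3 - <<'E'
from h import *
# r0 without overlay
M=R.from_quat([-0.597, 0.073, -0.101, 0.792]).as_matrix();G=np.c_[M[:,0],M[:,2],-M[:,1]]
o=np.array([0.5902,-0.0555,0.1706])-.118*G[:,2]
im=cv2.imread("pics/scene0.png").astype(np.float32);s=6
c=[(-.05,-.05),(.05,-.05),(.05,.05),(-.05,.05)]
u=proj("scene",[o+G@[-.014,y,.056+z] for y,z in c])
d=np.float32([[(50-1000*y)*s,(50-1000*z)*s] for y,z in c])
r=cv2.warpPerspective(im,cv2.getPerspectiveTransform(np.float32(u),d),(600,600),flags=cv2.INTER_CUBIC)
np.save("pics/r0.npy",np.clip(r*1.4,0,255).astype(np.uint8)[:,:,::-1])
E
python3 ring.py pics/r0.npy pics/r7.npy
```

```text
[-0.6  -0.56 -0.52 -0.48 -0.44 -0.4  -0.36 -0.32 -0.28 -0.24 -0.2  -0.16
 -0.12 -0.08 -0.04  0.    0.04  0.08  0.12  0.16  0.2   0.24  0.28  0.32
  0.36  0.4   0.44  0.48  0.52  0.56  0.6 ]
pics/r0.npy inner ring c,r [301.3 308.8 243.7] mad 6.2 107
20 [154 140 128 117 103  91  83  76  69  61  53  48  44  44  50  62  78  96
 118 140 160 181 196 204 209 210 210 210 210 211 211]
24 [168 156 143 132 118  99  85  75  66  60  56  57  61  64  64  71  82  93
 108 131 150 170 187 198 208 211 212 210 209 210 210]
28 [188 180 172 168 163 151 135 119 103  90  86  91  96 106 115 118 123 131
 143 152 164 183 197 205 211 213 214 213 212 211 212]
32 [198 191 186 178 172 165 157 147 130 118 112 116 130 146 160 166 164 158
 155 163 173 184 201 210 210 211 211 214 216 212 213]
36 [201 193 187 180 176 174 168 162 147 131 117 117 128 150 170 180 179 167
 149 141 147 169 186 199 202 203 202 203 207 205 204]
38 [204 196 187 178 171 168 163 162 154 142 128 123 128 144 165 175 174 162
 143 128 127 147 174 187 194 195 195 196 195 193 193]
40 [192 188 181 176 167 160 154 154 151 150 141 135 132 141 156 166 163
[... 587 characters left out ...]
3 114 129 144 154 168 177 185 195 205 210 216 218]
32 [220 220 217 212 208 202 196 191 183 177 166 147 131 113  92  83  85  94
 108 132 150 168 187 197 202 208 212 213 215 218 219]
36 [221 216 214 211 204 197 190 190 189 181 176 167 154 132 110  87  70  70
  81 100 128 158 180 200 206 210 210 212 213 210 207]
38 [219 217 212 208 202 198 192 186 183 174 166 162 161 149 130 106  84  71
  74  86 110 137 164 188 200 201 203 205 202 200 198]
40 [204 204 202 199 194 188 184 178 172 166 160 149 151 151 145 130 109  90
  81  85  98 117 146 172 185 189 192 192 191 188 188]
42 [169 170 170 170 171 170 166 161 158 155 153 144 139 138 139 138 128 115
 101  99  99 111 132 156 174 174 176 178 182 181 180]
```

Request:
step_arm([
  [[0,0.03,0.25],[-0.02,0,0]],
  [[0,0.03,0.46],[-0.04,0,0]],
  [[0,0.03,0.46],[-0.04,0,0]],
  [[0,0.03,0.46],[-0.04,0,0]],
  [[0,0.03,0.4],[-0.035,0,0]],
])

```text
time_s: 7.68
eef_pos: [0.6014, -0.0181, 0.1757]
tcp_rot: [0.724, -0.092, 0.09, -0.678]
wrist_force: [0.1, 0.9, 1.1]
gripper_width: 0.0176
```

```bash
python3 d2.py -.07 .118;python3 rect.py 0 0 0 pics/r8; python3 ring.py pics/r8.npy
```

```text
7.6833 [ 0.6014 -0.0181  0.1757] target [ 0.5989 -0.0102  0.1757] shift cm [-0.44 -0.05  0.7 ] rot [-0.005 -0.011  0.005]
F [0.1 0.9 1.1] [ 0.39  0.26 -0.07] w 0.01755298841645513 tool tilt -0.065
7.7333 tilt -0.0661467972924542
[-0.6  -0.56 -0.52 -0.48 -0.44 -0.4  -0.36 -0.32 -0.28 -0.24 -0.2  -0.16
 -0.12 -0.08 -0.04  0.    0.04  0.08  0.12  0.16  0.2   0.24  0.28  0.32
  0.36  0.4   0.44  0.48  0.52  0.56  0.6 ]
pics/r8.npy inner ring c,r [297.8 309.3 246.2] mad 5.7 97
20 [177 177 176 173 168 164 159 153 143 131 121 111  99  85  76  68  61  52
  47  46  49  54  65  75  88 103 127 147 164 180 190]
24 [171 170 170 169 169 167 163 159 155 148 138 128 116 100  84  70  60  53
  49  51  57  64  70  82  98 113 127 142 160 178 191]
28 [174 172 172 172 171 172 172 172 172 172 168 161 152 144 131 118 104  92
  86  87  96 106 114 127 138 142 153 167 178 187 197]
32 [188 187 186 184 182 180 180 181 181 178 176 172 169 166 155 144 131 120
 111 114 127 142 161 173 179 185 192 196 203 208 209]
36 [190 185 182 181 182 181 180 179 180 180 182 183 178 174 165 151 133 114
 104 106 122 148 174 185 195 200 201 205 209 208 209]
38 [192 189 186 183 181 178 176 174 173 172 171 173 171 169 161 153 138 117
 102  97 110 132 161 179 192 198 198 201 201 200 202]
40 [184 179 175 170 167 165 163 162 158 159 158 160 156 155 154 148 141 124
 108  99 104 125 144 168 180 188 192 193 192 187 189]
42 [150 145 142 141 138 135 132 132 131 132 132 130 130 133 135 130 130 122
 110 103 104 115 133 153 165 172 178 184 180 175 178]
```

View pics/r8.png

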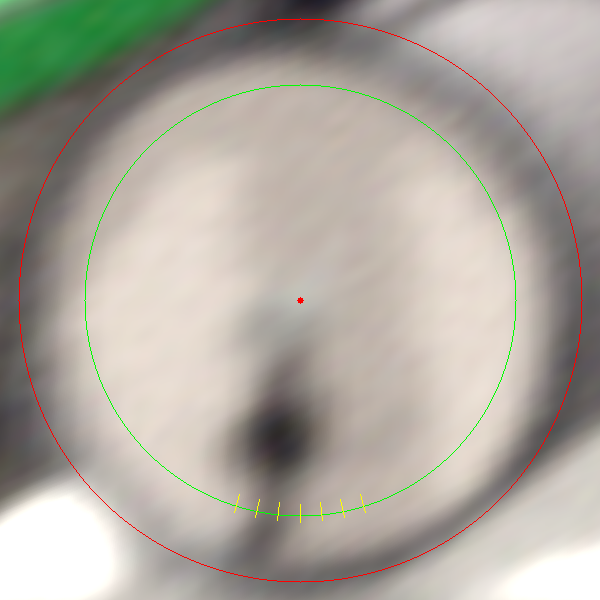

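Request:
step_arm([
  [[0,0.03,0.25],[-0.02,0,0]],
  [[0,0.03,0.45],[-0.04,0,0]],
  [[0,0.05,0.25],[-0.022,0,0]],
  [[0,0.05,0],[0,0,0]],
  [[0,0.05,0],[0,0,0]],
])

```text
time_s: 8.15
eef_pos: [0.6046, -0.008, 0.175]
tcp_rot: [0.75, -0.095, 0.085, -0.648]
wrist_force: [-0.7, 0.5, 6.1]
gripper_width: 0.0175
```

Request:
step_arm([
  [[0,0.05,0],[0,0,0]],
  [[0,0.05,0],[0,0,0]],
  [[0,0.05,0],[0,0,0]],
  [[0,0.05,0],[0,0,0]],
  [[0,0.05,0],[0,0,0]],
])

```text
time_s: 8.57
eef_pos: [0.6044, -0.0092, 0.1751]
tcp_rot: [0.748, -0.095, 0.085, -0.652]
wrist_force: [-1.3, 2.4, 5.7]
gripper_width: 0.0174
```

```bash
python3 d2.py -.15 .118;python3 rect.py 0 0 0 pics/r9; python3 ring.py pics/r9.npy;python3 - <<'E'
from h import *
crop(env.camera("scene"),310,180,470,340,4,"pics/s9.png")
E
```

```text
8.5667 [ 0.6044 -0.0092  0.1751] target [6.015e-01 1.000e-04 1.746e-01] shift cm [-0.51 -0.06  0.82] rot [-0.014 -0.009  0.002]
F [-1.3  2.4  5.7] [ 0.4   0.38 -0.08] w 0.01741056800214352 tool tilt -0.136
8.6167 tilt -0.1359180700197186
[-0.6  -0.56 -0.52 -0.48 -0.44 -0.4  -0.36 -0.32 -0.28 -0.24 -0.2  -0.16
 -0.12 -0.08 -0.04  0.    0.04  0.08  0.12  0.16  0.2   0.24  0.28  0.32
  0.36  0.4   0.44  0.48  0.52  0.56  0.6 ]
pics/r9.npy inner ring c,r [287.8 311.  246.4] mad 4.9 96
20 [211 209 206 201 193 187 181 174 164 151 141 134 125 114 102  94  86  78
  67  61  57  55  53  55  58  60  64  75  89 105 122]
24 [202 203 201 199 198 196 192 188 184 180 173 165 156 143 127 113  99  86
  69  56  48  45  44  46  50  57  66  78  90 105 120]
28 [212 209 207 206 204 202 200 199 197 196 195 191 185 178 170 161 151 136
 117 102  87  79  80  85  92 100 103 112 122 128 136]
32 [219 219 219 218 218 217 215 211 207 200 194 190 184 180 175 165 155 145
 128 115 106 105 108 117 126 134 143 148 151 155 160]
36 [220 220 221 220 219 218 217 215 211 208 203 196 188 175 168 156 140 124
 106  96  91  96 107 116 124 137 151 159 162 164 164]
38 [218 219 219 219 218 218 216 215 212 206 200 191 186 176 169 156 141 124
 104  91  83  88 100 111 119 128 141 153 155 157 157]
40 [206 205 207 209 209 207 204 202 202 196 193 186 179 168 162 156 142 128
 108  94  81  79  92 104 116 120 129 138 145 144 143]
42 [165 164 165 167 167 168 168 167 168 168 166 162 159 155 147 144 137 129
 113 101  86  79  84  97 110 114 119 125 132 134 131]
```

View pics/r9.png

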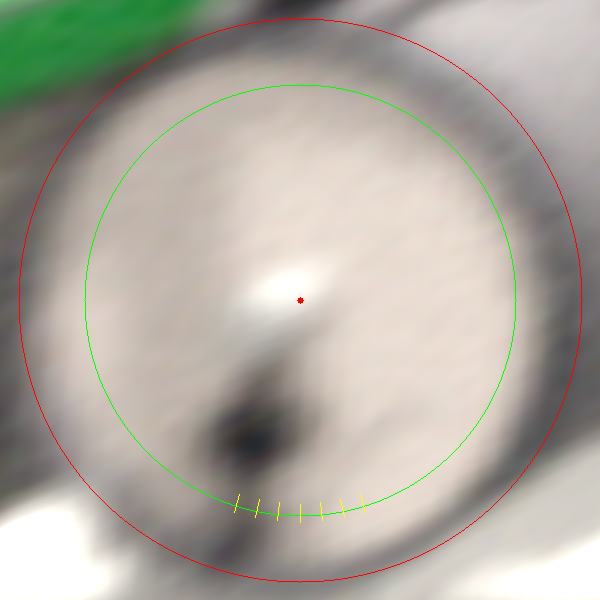

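View pics/s9.png

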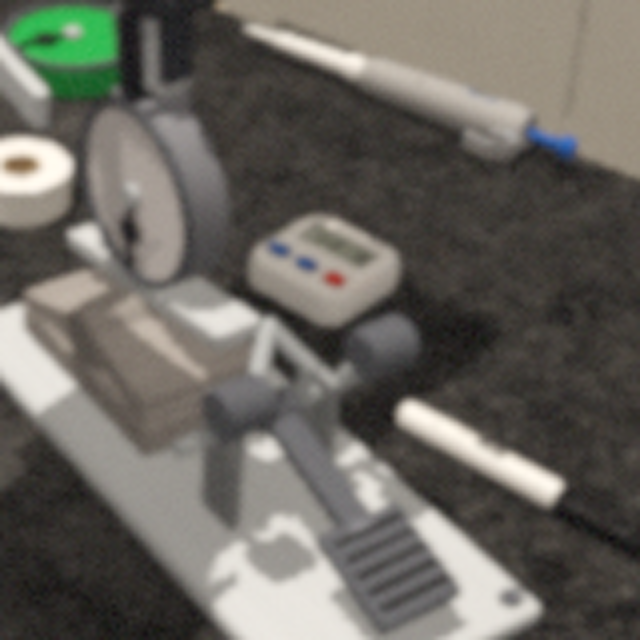

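Request:
step_arm([
  [[0,0.05,0.2],[-0.018,0,0]],
  [[0,0.05,0.22],[-0.02,0,0]],
  [[0,0.05,0],[0,0,0]],
  [[0,0.05,0],[0,0,0]],
  [[0,0.05,0],[0,0,0]],
])

```text
time_s: 9.08
eef_pos: [0.6057, -0.0057, 0.1747]
tcp_rot: [0.758, -0.098, 0.084, -0.639]
wrist_force: [-0.8, 1.9, 5.8]
gripper_width: 0.0175
```

Request:
step_arm([
  [[0,0.05,0],[0,0,0]],
  [[0,0.05,0],[0,0,0]],
  [[0,0.05,0],[0,0,0]],
  [[0,0.05,0],[0,0,0]],
  [[0,0.05,0],[0,0,0]],
])

```text
time_s: 9.5
eef_pos: [0.6057, -0.0061, 0.1748]
tcp_rot: [0.757, -0.098, 0.084, -0.64]
wrist_force: [-0.8, 2.4, 5.8]
gripper_width: 0.0173
```

```bash
sed -i 's/"pics\/r",1)/"pics\/r",6)/' rect.py; python3 d2.py -.17 .118;python3 rect.py 0 0 0 pics/r10; python3 - <<'E'
from h import *
im=np.mean([env.camera("scene").astype(float) for _ in range(6)],0); np.save("pics/s10.npy",im)
im=np.clip(im*1.4,0,255).astype(np.uint8)
cv2.imwrite("pics/s10.png",cv2.resize(im[195:260,322:377,::-1],None,fx=9,fy=9,interpolation=cv2.INTER_CUBIC))
a=cv2.imread("pics/scene0.png")[:,:,::-1]; a=np.clip(a*1.4,0,255).astype(np.uint8)
cv2.imwrite("pics/s0z.png",cv2.resize(a[200:265,322:377,::-1],None,fx=9,fy=9,interpolation=cv2.INTER_CUBIC))
E
```

```text
9.5 [ 0.6057 -0.0061  0.1748] target [0.6022 0.0026 0.1741] shift cm [-0.57 -0.06  0.75] rot [-0.003 -0.012 -0.001]
F [-0.8  2.4  5.8] [ 0.32  0.42 -0.04] w 0.017338001250471143 tool tilt -0.167
9.8 tilt -0.16707181062999754
```

View pics/r10.png

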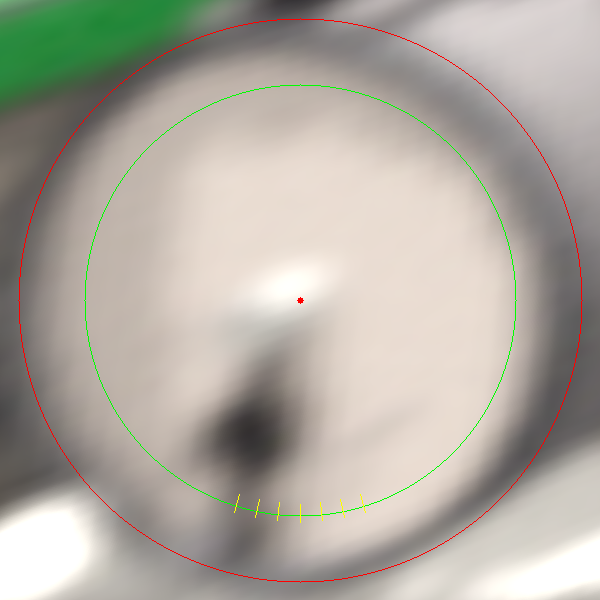

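View pics/s10.png

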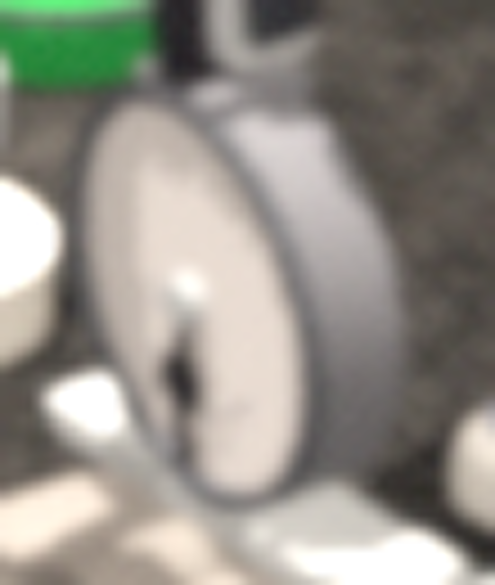

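View pics/s0z.png

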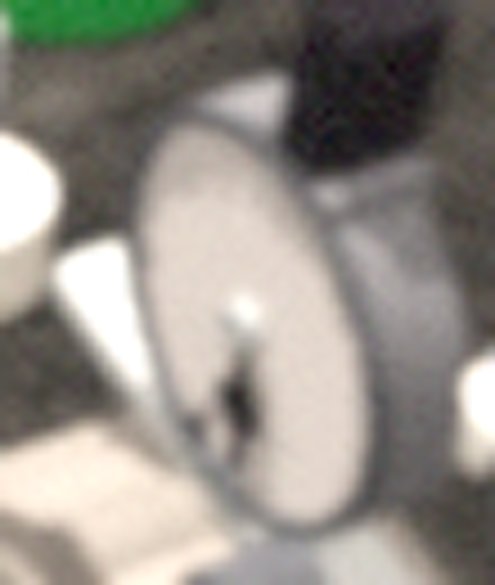

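```bash
python3 - <<'E'
from h import *
s=env.get_state();print(s['time_s'],s['eef_pos'],s['wrist_force'],s['gripper_width'],abs(s['joint_velocities']).max())
print(env.job_done())
E
```

```text
10.1 [ 0.6057223  -0.00607277  0.1747531 ] [-1.20249128  2.5834501   5.85182533] 0.017248742532729202 0.0020350608458770936
the job is handed in; nothing more can be done
None
```

I handed the job in at 10.1 s with the gauge still gripped and held on the ridge, but I could only confirm the pointer is on the mark to within my estimate, not exactly.

- **Pedal:** I pressed it with closed fingers until it stopped moving, with the wrist reading 47 N. Later pictures show it staying down, with the finger swung up off the gauge's foot.
- **Gauge:** I gripped the handle (opening 17 mm) and rolled it on the ridge from +0.28 rad to −0.167 rad tilt. I kept light contact throughout and ended with about 5.8 N of downward push. The arm was at rest at hand-in.
- **Pointer on the mark:** I read the mark at about 0.19 rad to the left if it lies in the plane of the ring, or about 0.12 rad if it lies in the pointer's plane. My single camera angle could not settle which. I chose a tilt between the two, leaving about 1 mm error in the first case and 1.5 mm in the second, against the 4 mm limit. This rests on low-resolution pictures.
- **Disagreement between checks:** The apparent centre of the ring shifted by about 2 mm between pictures. I allowed for this in the estimate above.
- **Bystanders:** I never went near the label roll or the timer. Closed fingers came within a few centimetres of the marker at pedal height, and it showed no shift in later pictures. I did not measure any of them at the end.

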